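# Park the ink cartridge on the capping station

## Task

Park the ink cartridge for the night so that its nozzles do not dry: pinch its two side latches together to free it, lift it out of the print head without tearing at the latches, and press it gently down into the capping station until it is fully home, letting the latches spring out under the lips so that it stays locked there against the sprung seal. Do not force the cartridge against either socket, and leave the other things on the bench where they are.

Things in the scene. Friction and masses are not known exactly. Their poses are not given: they have to be found in the camera images.
- cartridge: Upright black ink cartridge 30 x 39.4 x 80 mm (x, y, z), about 0.14 kg, with two grey sprung latch levers on its +y and -y sides. Origin: centre of its underside; z up; y from latch to latch; alike when turned half round. The lower 36 mm goes into a socket, above that it is 30 x 22 mm. Each lever has a hook, its flat top 30 mm above the underside, that catches under a lip in the socket
- latch_pads (a point): point midway between the two ribbed finger pads of the levers, 62 mm above the cartridge's underside. Pads 14 mm wide, from 50 to 74 mm above the underside; 64 mm over their tops when sprung out, 37 mm pinched in. Pinching takes 4 N at first, 7 N fully in, on each pad; the levers then rest against the cartridge, which can be carried by them
- latch_left (a joint): lever on the cartridge's +y side: 0 sprung out, 0.20 rad pinched fully in; below about 0.16 its hook still catches on the lip, and no moderate push or pull gets it past, neither out nor in
- latch_right (a joint): the same for the lever on the -y side
- print_head: Print head unit, fixed: grey cowl 94 x 80 mm, 60 mm high, on an aluminium plate 124 x 96 mm; the cartridge is snapped into the black socket in its top and stands on the socket's floor, 26 mm above the bench, with 1 mm clearance round it and 2.5 mm from hooks up to lips. Origin at the bench under the socket's centre, x along the plate, y across the latches, z up
- head_mouth (a point): centre of the print head's socket mouth, at rim height, 66.5 mm above the bench
- cap_station: Capping station, fixed: aluminium plate 124 x 94 mm, two steel ways along its x axis and between them a grey socket block, the sled (52 x 61 mm). Origin at the bench under the middle of the sled's travel; y across the latches; z up. The sled floats: it stands anywhere up to 16 mm either way along x and stays where left (3 N shift it). Its place is not measured: look or feel for it
- cap_rim (a point): on the station (not moving with the sled): middle of the sled's travel, at the height of the sled's rim, 64.5 mm above the bench. The rim is solid for 8 mm beyond the mouth in x. The mouth, 36 x 45 mm, narrows by a 2 mm bevel to 32 x 41.4 mm: a cartridge less than 2.5 mm off is guided in, shifting the sled. The lips' undersides are 35.5 mm above the sled's floor
- cap_floor (a point): like cap_rim, at the height of the sled's floor, 24 mm above the bench. A sprung rubber seal stands 8 mm above the floor and pushes up with 1 N at first, 7 N when the cartridge is down on the floor. If the levers are out before it is 3 mm off the floor, the hooks catch and the seal lifts the cartridge to 5 or 6 mm above the floor, locked; let up sooner, it is not locked
- loupe: small black magnifier, 37 mm across, 38 mm high, standing on the bench; to be left alone; origin at its underside
- ink_tin: round ink tin, 69 mm across, 50 mm high; to be left alone; origin at its underside
- flat_bar: flat steel bar 34 x 85 x 10 mm lying on the bench; to be left alone; origin at its underside
- steel_key: steel T-handled key 70 x 94 x 11 mm lying on the bench; to be left alone; origin at its underside
- note_pad: pad of notes 77 x 52 x 18 mm; to be left alone; origin at its underside
- marker: black marker, 136 mm long, 14 mm thick, lying; to be left alone; origin at its underside
Things that resemble listed ones, but are neither listed nor needed, are in the scene too. What is shaped like the cartridge but orange or red is not meant.

How it is judged:
On the way:
1. the cartridge is lifted clear out of the print head (z of cartridge in the frame of head_mouth above 0 m), for 0.1 s.
At the end, for the whole second after the job is handed in: the cartridge stands locked and at rest in the capping station: its underside no more than 6.8 mm above the sled's floor, upright within 0.07 rad, both latches sprung out under the lips (below 0.08 rad), and the fingers off it (z of cartridge in the frame of cap_floor between -0.0015 and 0.0068 m and x of cartridge in the frame of cap_floor between -0.019 and 0.019 m and y of cartridge in the frame of cap_floor between -0.003 and 0.003 m and angle between cartridge's own z axis and vertical below 0.07 rad and value of joint each of latch_left, latch_right below 0.08 rad and linear speed of cartridge below 0.02 m/s and contact force between the fingers and cartridge below 0.5 N); the robot touches nothing.
It fails at once if the cartridge is forced against the print head with more than 35 N (latches torn) (contact force between cartridge and print_head above 35 N).
It fails at once if the cartridge is forced against the capping station with more than 35 N (contact force between cartridge and cap_station above 35 N).
It fails at once if a bystander (loupe, ink tin, flat bar, steel key, note pad or marker) is pushed more than 20 mm (distance of any of loupe, ink_tin, flat_bar, steel_key, note_pad, marker from where it was at the start of the episode above 0.02 m).
It also fails if it takes over 67 s, if anything falls off the work surface, if the arm or the gripper's body presses on something with over 40 N, if the wrist force passes 120 N, or if a joint passes its speed limit or range.

## Robot

A 6-joint arm with a two-finger parallel gripper is mounted at the origin on a cart in front of the work surface, level with it; the furniture and walls round the work are solid. World frame = base frame: x ahead of the robot, y to its left, z up, the work surface at z = 0. Lengths are in m, angles in rad, forces in N, time in s.
With the tool pointing down it reaches from about 0.3 to 0.825 m from the base axis. Payload 5.4 kg.
Tool frame: the origin (TCP) lies at the very end of the fingers, on their centre line; the grasp point (between the pads) lies 19 mm behind it; z points along the fingers, y is the line along which they close (so a half turn about z gives the same grasp; the last joint's range is limited). The gripper opens to 92 mm and grips with 3 to 60 N. Pads are 20 mm wide; open, the fingers measure 128 mm over their backs; the gripper's body (75 mm by 189 mm) begins 69 mm behind the grasp point.
Start: joints at [-1.318, 0.158, 1.597, -0, 1.386, -0.21], TCP at [0.257, -0.515, 0.215] pointing down, gripper open.
Joint ranges: [-2.91, 2.91], [-0.94, 2.29], [0.18, 2.7], [-1.29, 4.43], [0.17, 2.64], [-3, 3]. Speed limits (rad/s): [2.57, 2.57, 3.14, 3.14, 3.14, 3.14].

## Interface

Orientations are given as a rotation vector (axis times angle).
In Python, from workcell import bot gives the robot as it stands. Calls block until the motion is done:
- bot.goto(position, orientation): joint-space move of the TCP to a pose.
- bot.line_to(position, rot=None, max_speed=0.15): straight line of the TCP; rot=None keeps the orientation; max_speed is the mean speed in m/s.
- bot.set_joints(angles): joint-space move.
- bot.set_gripper(opening, newtons=None): opening from 0.0 (shut) to 1.0 (fully open); newtons is the grip in N (None keeps the last); returns when the fingers have stopped.
- bot.hold(seconds).
- bot.inverse_kinematics(position, orientation): joint angles nearest the present ones, or None.
- bot.read_camera(name): name is "side" or "top"; returns a dict with "pixels" (400x640x3 uint8, blue, green, red), "fx", "fy", "cx", "cy" (pixels), "R" (3x3) and "t" (3): a world point X has camera coordinates R X + t. Camera axes: x right, y down, z forward; pixel columns grow to the right and rows downward; lengths in m; the calibration is good to about 2 mm. A picture is of the moment at which its call begins. There is no depth.
A pose or a line that the arm cannot do raises bot.MotionError and nothing moves.
- bot.job_done(): hands the job in; it is judged then, once.
Readings, each from a call of its own:
- bot.current_clock(): time.
- bot.current_joints(): joint angles.
- bot.current_joint_vel(): joint speeds.
- bot.current_effort(): joint torques, N m.
- bot.current_ee_pos(): TCP position.
- bot.current_tool_rot(): TCP orientation.
- bot.current_contact_force(): force on the tool from outside, world axes, zero at the start.
- bot.current_ft_torque(): the same for the moment, N m.
- bot.current_opening(): opening from 0.0 (shut) to 1.0 (fully open).
- bot.current_grip_force(): force on a finger pad.
Only numpy, scipy, OpenCV 4.12 (cv2) and the standard library are available. Lean on these libraries where they do the work, as an engineer would, in place of code of your own. Each camera call takes 0.05 s, during which the arm holds its last target. There are 200 camera calls.

## Working session

There is one attempt and no reset: what is moved stays moved. The work goes in short steps, each a Python script; the robot and the scene stay as the last script left them, time stands still between calls to the robot, and variables do not carry over. Pictures are saved under pics/ and viewed, at most 10 in all, crops included, and the job is handed in when it is done.

```bash
ls; mkdir -p pics; python3 - <<'E'
from workcell import bot
import cv2,numpy as np
for n in("side","top"):
    c=bot.read_camera(n);cv2.imwrite(f"pics/{n}0.png",c["pixels"])
    print(n,c["fx"],c["fy"],c["cx"],c["cy"],np.round(c["R"],4).tolist(),np.round(c["t"],4).tolist())
print(bot.current_clock(),bot.current_tool_rot(),bot.current_contact_force())
E
```

```text
pics
side 504.97863400841163 504.97863400841163 312.5481829375932 198.94306293956396 [[-0.9903, -0.1384, 0.0152], [-0.0882, 0.5388, -0.8378], [0.1078, -0.831, -0.5457]] [0.5494, 0.1211, 1.607]
top 487.43543418512246 487.43543418512246 314.7709432292454 197.81867259370887 [[-0.0044, -1.0, 0.0042], [-0.9973, 0.004, -0.0731], [0.073, -0.0045, -0.9973]] [-0.0197, 0.5531, 1.2497]
0.1 [-3.05627948e+00 -7.20117091e-01  7.86220466e-05] [0.4260803  0.66819088 0.31306565]
```

View pics/side0.png

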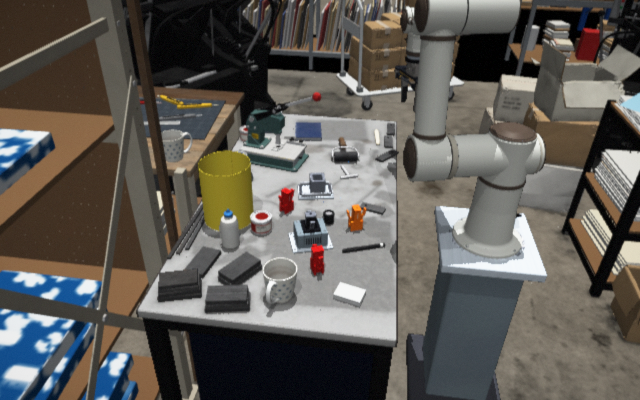

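View pics/top0.png

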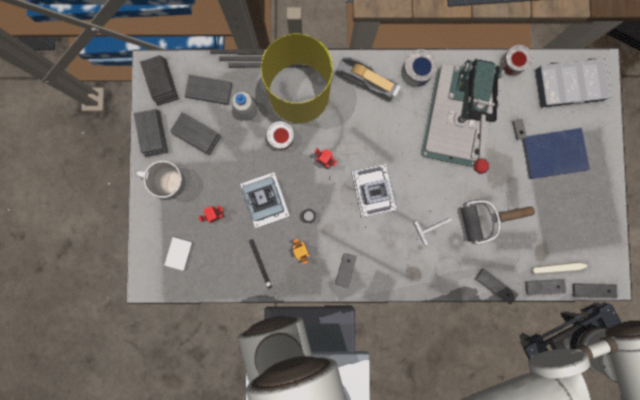

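The top view shows the print head at about (264,199) and the capping station at about (375,190). Bystanders are around them: loupe (308,215), orange cartridge (300,251), red ones (324,158) and (211,214). I'll zoom in on both.

```bash
python3 - <<'E'
import cv2,numpy as np
t=cv2.imread("pics/top0.png");s=cv2.imread("pics/side0.png")
r=lambda im,x,y,w,h:cv2.resize(im[y:y+h,x:x+w],(400,300),interpolation=cv2.INTER_CUBIC)
a=np.vstack([np.hstack([r(t,224,169,80,60),r(t,335,160,80,60)]),np.hstack([r(s,270,200,80,60),r(s,277,160,80,60)])])
cv2.imwrite("pics/crop0.png",a)
E
```

```text
(no output)
```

View pics/crop0.png

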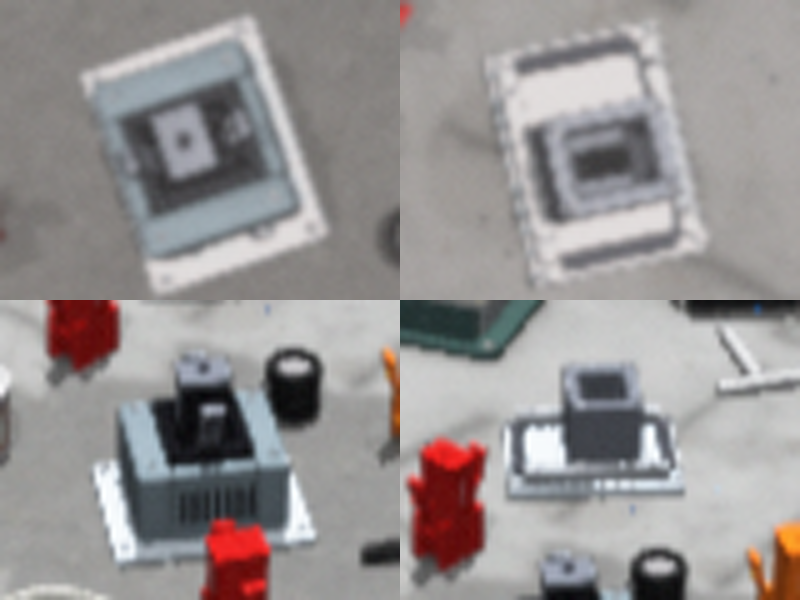

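The crops confirm both plates have their 124 mm side running roughly up the image. The cartridge top is near (261,197), and the sled rim is near (379,192) in the top view. Next I'll measure them.

```bash
cat > h.py <<'E'
import cv2,numpy as np
from scipy.spatial.transform import Rotation as Ro
from workcell import bot
def ray(c,uv,z):
    uv=np.atleast_2d(uv).astype(float);R=np.array(c["R"]);t=np.array(c["t"])
    C=-R.T@t; d=np.c_[(uv[:,0]-c["cx"])/c["fx"],(uv[:,1]-c["cy"])/c["fy"],np.ones(len(uv))]@R
    return C+d*((z-C[2])/d[:,2])[:,None]
def down(yaw): # tool z down, tool y along world (-sin,cos)(yaw)
    x=np.array([-np.cos(yaw),-np.sin(yaw),0]);z=np.array([0,0,-1.]);y=np.cross(z,x)
    return Ro.from_matrix(np.c_[x,y,z]).as_rotvec()
def rect(c,m,roi,z,s=6):
    """min-area rectangle on plane z of the largest blob of mask fn m in roi"""
    x,y,w,h=roi; im=cv2.resize(c["pixels"][y:y+h,x:x+w],None,fx=s,fy=s,interpolation=cv2.INTER_CUBIC)
    k=m(im).astype(np.uint8)*255
    cs=cv2.findContours(k,cv2.RETR_EXTERNAL,cv2.CHAIN_APPROX_NONE)[0]
    q=cv2.convexHull(max(cs,key=cv2.contourArea))[:,0]
    W=ray(c,np.array([x,y])+(q+.5)/s-.5,z)[:,:2]
    r=cv2.minAreaRect((W*1000).astype(np.float32)); b=cv2.boxPoints(r)
    e=[b[1]-b[0],b[2]-b[1]]; e=max(e,key=np.linalg.norm)   # long side
    yaw=np.arctan2(e[1],e[0]); yaw=(yaw+np.pi/2)%np.pi-np.pi/2
    return np.array(r[0])/1000,sorted(r[1]),yaw,k,im
E
python3 - <<'E'
from h import *
c=bot.read_camera("top")
bright=lambda T:(lambda im:cv2.cvtColor(im,cv2.COLOR_BGR2GRAY)>T)
def blue(im):
    i=im.astype(int);return (i[...,0]-i[...,2]>12)&(i[...,1]>90)
for T in(165,180,195):
    for n,roi in(("head",(236,168,58,62)),("cap",(347,158,58,62))):
        p,s,y,k,im=rect(c,bright(T),roi,.006); print(n,T,np.round(p,4),np.round(s,1),round(y,3))
p,s,y,k1,i1=rect(c,blue,(236,168,58,62),.06);print("cowl",np.round(p,4),np.round(s,1),round(y,3))
i2=cv2.resize(c["pixels"][168:228,350:402],None,fx=10,fy=10,interpolation=cv2.INTER_CUBIC)[:,:520]
i3=cv2.resize(c["pixels"][182:212,248:276],None,fx=10,fy=10,interpolation=cv2.INTER_CUBIC)
o=np.zeros((600,800,3),np.uint8);o[:,:520]=i2;o[:300,520:800]=i3
cv2.imwrite("pics/z1.png",o)
E
```

```text
head 165 [0.5503 0.1105] [ 97.1 125.7] 0.33
cap 165 [ 0.5726 -0.1794] [ 98.5 135.7] 0.214
head 180 [0.5502 0.1106] [ 95.1 123.7] 0.329
cap 180 [ 0.572  -0.1709] [ 78.8 125.4] 0.207
head 195 [0.5497 0.1105] [ 93.3 120.5] 0.332
cap 195 [ 0.6056 -0.1658] [39.9 71.3] -1.385
cowl [0.5492 0.1098] [80.2 91. ] 0.328
```

View pics/z1.png

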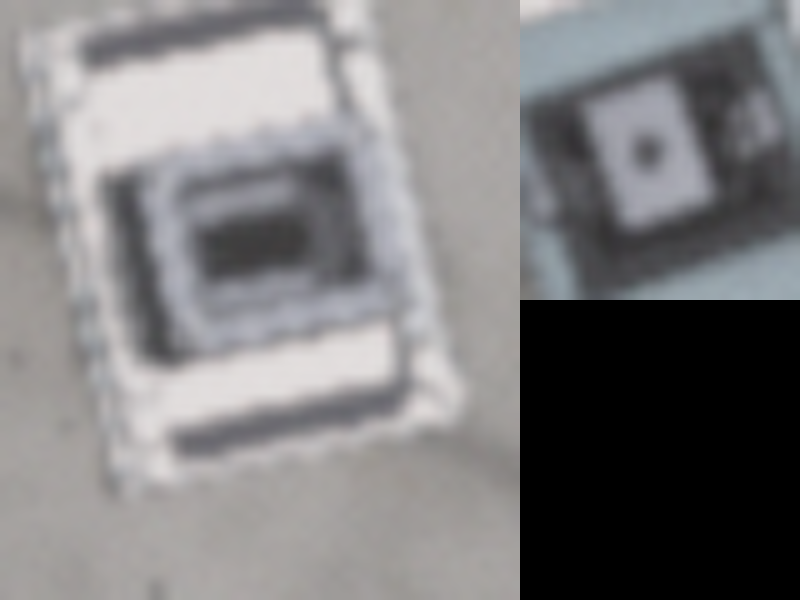

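Zoomed in, the sled's rim outer corners are near (138,172), (352,118), (408,292) and (190,352) at 10x, giving a centre at pixel (376.8,190.9). The cartridge top centre is at pixel (260.4,196.8).

```bash
python3 - <<'E'
from h import *
c=bot.read_camera("top");s=bot.read_camera("side")
print("cart top",ray(c,(260.35,196.75),.106))
pl=np.array([[352.3,171.2],[386,164.4],[396.2,208.6],[361.6,216.7]])
P=ray(c,pl,.006)[:,:2];print("plate",P.mean(0),np.linalg.norm(P-np.roll(P,-1,0),axis=1))
e=(P[0]+P[1]-P[2]-P[3]);print("yaw",np.arctan2(e[1],e[0]))
rm=np.array([[138,172],[352,118],[408,292],[190,352]])/10.+[350-.45,168-.45]
Q=ray(c,rm,.0645)[:,:2];print("rim",Q.mean(0),np.linalg.norm(Q-np.roll(Q,-1,0),axis=1))
e=(Q[0]+Q[1]-Q[2]-Q[3]);print("yaw",np.arctan2(e[1],e[0]))
# rim minAreaRect from bluish-grey hue top view
def m(im):
    i=im.astype(int);g=i.sum(2)/3
    return (i[...,0]-i[...,2]>8)&(g>110)&(g<195)
p,sz,y,k,_=rect(c,m,(358,172,38,38),.0645);print("rimmask",p,sz,y)
rs=(np.array([[563,365],[636,362],[643,402],[566,405]])-[400,300]+.5)/5.+[277-.5,160-.5]
Q=ray(s,rs,.0645)[:,:2];print("rim side",Q.mean(0),np.linalg.norm(Q-np.roll(Q,-1,0),axis=1))
ct=(np.array([203,367])-[0,300]+.5)/5+[269.5,199.5];print("cart side",ray(s,ct,.106))
y=.329
for p in([.5495,.1103,.17],[.5495,.1103,.071]):print(bot.inverse_kinematics(p,down(y)),bot.inverse_kinematics(p,down(y+np.pi)))
E
```

```text
cart top [[0.54982544 0.11048661 0.106     ]]
plate [ 0.57367661 -0.17856649] [0.0912586  0.12000228 0.09372751 0.12270691]
yaw 0.20057367914163696
rim [ 0.56659785 -0.17801393] [0.05582454 0.04608487 0.05705399 0.04720626]
yaw 0.2824048694981988
rimmask [ 0.55593158 -0.19075027] [32.58439636230469, 65.68003845214844] -0.74816585
rim side [ 0.56516313 -0.18080876] [0.05257101 0.0557466  0.05399187 0.05543588]
cart side [[0.54842534 0.10817213 0.106     ]]
[-1.75020641e-02  1.58390078e-01  1.68722142e+00 -4.44089210e-16
  1.29598115e+00 -1.91729839e+00] [-1.75020641e-02  1.58390078e-01  1.68722142e+00 -4.44089210e-16
  1.29598115e+00  1.22429426e+00]
[-1.75020641e-02  2.76473438e-01  1.76057460e+00 -4.44089210e-16
  1.10454461e+00 -1.91729839e+00] [-1.75020641e-02  2.76473438e-01  1.76057460e+00 -4.44089210e-16
  1.10454461e+00  1.22429426e+00]
```

```bash
python3 - <<'E'
from h import *
y=.329+np.pi;p=np.array([.5492,.1097])
bot.line_to([.257,-.515,.30],max_speed=.3)
bot.goto([*p,.22],down(y))
f0=bot.current_contact_force()
bot.line_to([*p,.0715],max_speed=.12)
print("down",bot.current_contact_force()-f0)
for o in(.60,.5,.42,.36):
    bot.set_gripper(o,10);print(o,bot.current_opening(),bot.current_grip_force(),np.round(bot.current_contact_force()-f0,2),np.round(bot.current_ft_torque(),3))
print(bot.current_clock(),bot.current_ee_pos(),f0)
E
```

```text
down [0.21980779 0.33138795 0.35997921]
0.6 0.6002829610781991 4.611036032438278 [-1.32  0.98  6.19] [0.09  0.275 0.022]
0.5 0.50251929833464 5.649635796435177 [-1.91  0.97  7.77] [ 0.012  0.302 -0.019]
0.42 0.42223830963752673 7.909931391477585 [-3.44  2.35  8.1 ] [0.524 0.512 0.025]
0.36 0.3992949532954972 10.00073567032814 [-3.24  4.48 10.94] [0.875 0.703 0.069]
6.1083 [0.54980622 0.11083715 0.07314602] [ 0.23411446 -0.42742231 -0.10695322]
```

```bash
python3 - <<'E'
from h import *
y=.329;p=np.array([.5492,.1097]);f0=np.array([.234,-.427,-.107])
R=np.array([[np.cos(y),np.sin(y),0],[-np.sin(y),np.cos(y),0],[0,0,1]])
def rep(n):print(n,np.round(R@(bot.current_contact_force()-f0),2),np.round(bot.current_ft_torque(),2),np.round(bot.current_ee_pos(),4),round(bot.current_opening(),4),round(bot.current_grip_force(),1))
p2=p+.0012*np.array([-np.sin(y),np.cos(y)])
bot.line_to([*p2,.0725],max_speed=.02);rep("shift")
bot.set_gripper(.34,20);rep("grip")
for z in(.0745,.077,.080,.085,.092):
    bot.line_to([*p2,z],max_speed=.02);rep(z)
    if (bot.current_contact_force()-f0)[2]<-12: print("STUCK");break
print(bot.current_clock())
E
```

```text
shift [-1.7   3.62  5.56] [0.42 0.25 0.03] [0.5491 0.1113 0.0731] 0.4015 10.0
grip [-0.27  2.96  7.12] [0.5  0.32 0.01] [0.5491 0.1113 0.0731] 0.3944 20.0
0.0745 [ 0.55  0.36 -0.64] [ 0.03 -0.16 -0.04] [0.5487 0.1107 0.074 ] 0.3959 20.0
0.077 [ 0.54 -0.13 -2.04] [ 0.06 -0.02 -0.02] [0.5487 0.1107 0.0769] 0.3921 20.0
0.08 [ 0.61  0.52 -1.59] [ 0.03  0.03 -0.02] [0.5487 0.1108 0.0801] 0.3953 20.0
0.085 [ 0.29  0.81 -1.72] [-0.03  0.02  0.03] [0.5488 0.1108 0.0852] 0.3949 20.0
0.092 [ 0.35  0.33 -0.62] [ 0.02 -0.01  0.04] [0.5488 0.1108 0.0921] 0.3937 20.0
8.3
```

```bash
python3 - <<'E'
from h import *
p=bot.current_ee_pos()
bot.line_to([.5488,.1108,.17],max_speed=.1)
bot.goto([.5660,-.1775,.17],down(.205+np.pi))
bot.line_to([.5660,-.1775,.135],max_speed=.1);bot.hold(.3)
print(bot.current_clock(),bot.current_ee_pos(),bot.current_opening(),bot.current_contact_force())
c=bot.read_camera("top");s=bot.read_camera("side")
cv2.imwrite("pics/t2.png",c["pixels"]);cv2.imwrite("pics/s2.png",s["pixels"])
r=lambda im,x,y,w,h:cv2.resize(im[y:y+h,x:x+w],(400,600),interpolation=cv2.INTER_CUBIC)
cv2.imwrite("pics/z2.png",np.hstack([r(c["pixels"],355,160,40,60),r(s["pixels"],297,150,40,60)]))
E
```

```text
11.15 [ 0.5663978  -0.1777261   0.13568566] 0.3918109575513806 [-0.25087745  0.30680016 -1.17185551]
```

View pics/z2.png

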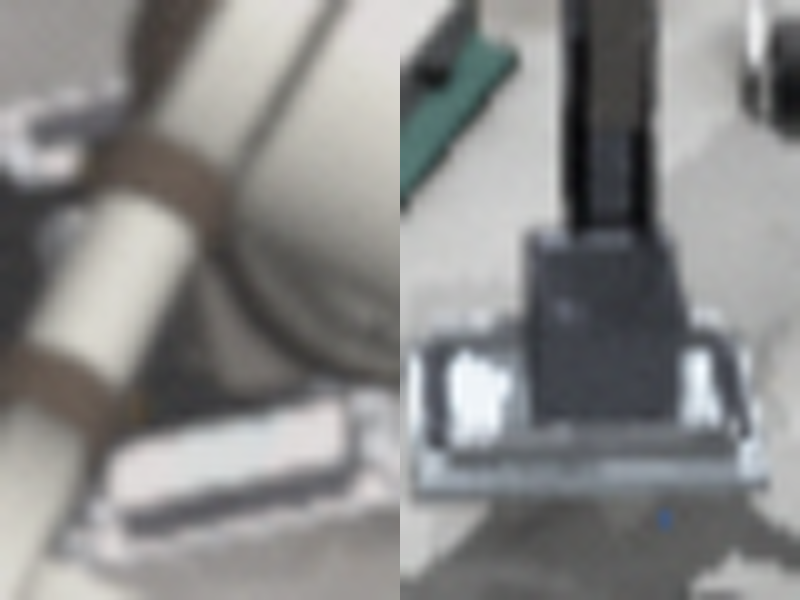

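The side view shows the sled face's top edge running from about (525,235) to (672,235), with the cartridge above it between columns 565 and 652. After perspective correction they line up to within about 1.5 mm. The arm hides the sled in the top view. I'll feel down gently.

```bash
cat >> h.py <<'E'
yc=.205
A=np.array([[np.cos(yc),np.sin(yc),0],[-np.sin(yc),np.cos(yc),0],[0,0,1]])
def rep(n,f0):
    f=A@(bot.current_contact_force()-f0)
    print(n,np.round(f,1),np.round(bot.current_ft_torque(),2),np.round(bot.current_ee_pos(),4),round(bot.current_opening(),3));return f
E
python3 - <<'E'
from h import *
p=np.array([.5657,-.1780])
bot.line_to([*p,.120],max_speed=.06);bot.hold(.2)
f0=bot.current_contact_force();print(f0)
z=.120
while z>.098:
    z-=.0015;bot.line_to([*p,z],max_speed=.02);f=rep(round(z,4),f0)
    if f[2]>7 or np.hypot(*f[:2])>7:print("stop");break
print(bot.current_clock())
E
```

```text
[ 0.27522604  0.27681856 -1.04969007]
0.1185 [ 0.4 -0.2 -0.1] [0.03 0.08 0.05] [ 0.5657 -0.1779  0.1184] 0.398
0.117 [ 0.1 -0.2 -0.7] [ 0.02  0.02 -0.  ] [ 0.5656 -0.1779  0.1169] 0.393
0.1155 [-0.2 -0.4  0.2] [0.03 0.05 0.02] [ 0.5656 -0.178   0.1153] 0.397
0.114 [ 0.2 -0.8 -0.5] [ 0.02  0.02 -0.01] [ 0.5656 -0.178   0.1138] 0.397
0.1125 [-0.7 -0.3 -0.7] [ 0.05 -0.03  0.  ] [ 0.5656 -0.1779  0.1123] 0.391
0.111 [-0.4 -0.8  0.3] [ 0.02  0.02 -0.02] [ 0.5656 -0.178   0.1108] 0.394
0.1095 [ 0.2 -0.9 -0.6] [ 0.09 -0.    0.03] [ 0.5656 -0.1779  0.1094] 0.393
0.108 [-0.5 -1.1  0. ] [ 0.03 -0.02  0.  ] [ 0.5656 -0.178   0.1079] 0.393
0.1065 [ 1.3  0.1 -0.9] [-0.    0.01  0.04] [ 0.5656 -0.1779  0.1064] 0.401
0.105 [-0.6  0.7 -0.2] [-0.01 -0.08 -0.03] [ 0.5656 -0.1779  0.1048] 0.392
0.1035 [-0.8  0.4  0.1] [0.05 0.05 0.01] [ 0.5656 -0.1779  0.1033] 0.392
0.102 [-0.1 -0.1 -0.3] [-0.06  0.01  0.01] [ 0.5656 -0.178   0.1019] 0.394
0.1005 [-1.3 -0.1  0.5] [ 0.05  0.   -0.02] [ 0.5656 -0.178   0.1003] 0.393
0.099 [ 0.6 -1.1 -0.7] [ 0.03 -0.02 -0.03] [ 0.5656 -0.178   0.0989] 0.394
0.0975 [-0.3 -1.1 -0.4] [ 0.06  0.01 -0.03] [ 0.5656 -0.1779  0.0973] 0.395
15.6
```

It entered the socket without contact force. I'll continue onto the seal and floor.

```bash
python3 - <<'E'
from h import *
p=np.array([.5657,-.1780]);f0=np.array([.275,.277,-1.05]);z=.0975
bot.line_to([*p,.081],max_speed=.025);f=rep("81",f0);z=.081
while z>.068 and f[2]<12 and np.hypot(*f[:2])<8:
    z-=.001;bot.line_to([*p,z],max_speed=.015);bot.hold(.1);f=rep(round(z,4),f0)
print(bot.current_clock())
E
```

```text
81 [-0.3  0.1 -0.7] [0.04 0.01 0.03] [ 0.5658 -0.178   0.0811] 0.394
0.08 [ 0.4  0.1 -1.3] [ 0.01 -0.01 -0.01] [ 0.5657 -0.178   0.0801] 0.4
0.079 [-0.7  0.2  0.5] [ 0.03 -0.   -0.01] [ 0.5659 -0.1781  0.0792] 0.395
0.078 [0.4 0.1 1. ] [-0.04 -0.02 -0.03] [ 0.5658 -0.1781  0.0781] 0.392
0.077 [-0.2 -0.5  2.4] [-0.07 -0.05  0.01] [ 0.5658 -0.1781  0.0771] 0.393
0.076 [-0.  -0.1  3.4] [-0.08 -0.04  0.02] [ 0.5658 -0.1781  0.0761] 0.395
0.075 [ 0.8 -1.2  4.9] [-0.07 -0.04  0.01] [ 0.5658 -0.1781  0.0752] 0.395
0.074 [-0.7 -0.7  4.2] [-0.1  -0.08  0.02] [ 0.5658 -0.1781  0.0742] 0.393
0.073 [ 0.4 -1.3  5.6] [-0.07 -0.02  0.03] [ 0.5658 -0.1781  0.0732] 0.398
0.072 [-0.4 -0.5  6. ] [-0.03 -0.06  0.05] [ 0.5658 -0.1781  0.0721] 0.399
0.071 [-1.7 -0.3  7.3] [-0.03 -0.02 -0.03] [ 0.5659 -0.1781  0.0713] 0.397
0.07 [-1.3  1.4 10.4] [0.19 0.39 0.02] [ 0.566  -0.178   0.0711] 0.395
0.069 [-1.9  2.8 15.9] [0.41 0.63 0.02] [ 0.5664 -0.178   0.0709] 0.392
20.6083
```

On the floor (stiff contact at TCP 0.071). Releasing.

```bash
python3 - <<'E'
from h import *
f0=np.array([.275,.277,-1.05])
bot.set_gripper(.95,20);bot.hold(.2);rep("open",f0)
print(bot.current_grip_force())
bot.line_to([.5657,-.178,.2],max_speed=.1);rep("up",f0)
bot.goto([.35,-.35,.3],down(.205+np.pi));bot.hold(.2)
print(bot.current_clock())
c=bot.read_camera("top");s=bot.read_camera("side")
r=lambda im,x,y,w,h:cv2.resize(im[y:y+h,x:x+w],(400,600),interpolation=cv2.INTER_CUBIC)
cv2.imwrite("pics/z3.png",np.hstack([r(c["pixels"],355,160,40,60),r(s["pixels"],297,150,40,60)]))
E
```

```text
open [-1.5 -0.9  0.8] [ 0.04  0.01 -0.02] [ 0.5657 -0.178   0.069 ] 0.949
0.0
up [-1.2  0.1  1.1] [-0.01  0.   -0.03] [ 0.5652 -0.1777  0.1991] 0.951
24.4583
```

View pics/z3.png

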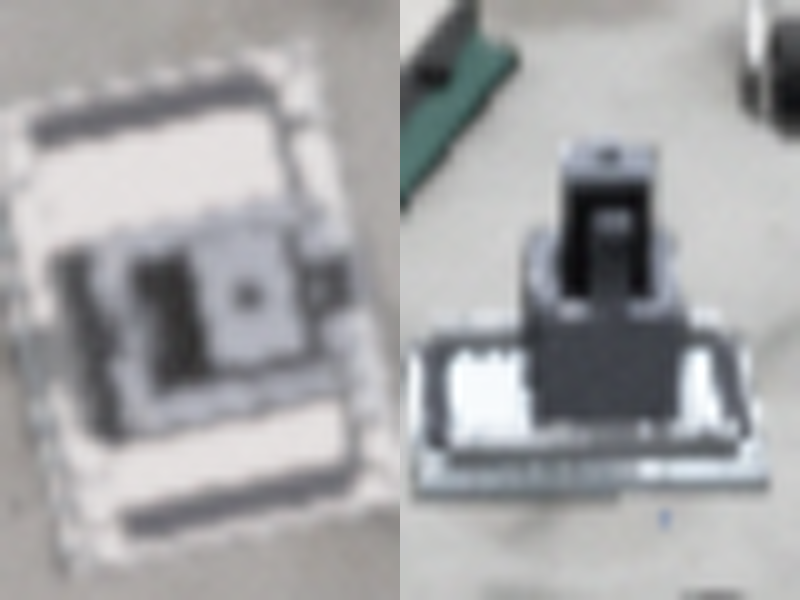

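The cartridge sits upright in the sled. The side-view lever tip at about (612,207) looks closer to the body than expected, so I'll check numerically whether the +y latch sprang out.

```bash
python3 - <<'E'
from h import *
s=bot.read_camera("side");t=bot.read_camera("top")
def pr(c,X):
    q=np.array(c["R"])@X+c["t"];return q[0]/q[2]*c["fx"]+c["cx"],q[1]/q[2]*c["fy"]+c["cy"]
for nm,c,(x0,y0) in(("side",s,(297,150)),("top",t,(355,160))):
  for z0 in(.024,.0295,.032):
    T=A.T; o=np.array([.5657,-.178,z0])
    f=lambda v:tuple(np.round((np.array(pr(c,o+T@np.array(v)))-[x0,y0]+.5)*10-.5).astype(int).tolist())
    print(nm,z0,"top",f([0,0,.08]),"L out",f([0,.032,.074]),"L in",f([0,.0185,.074]),"R out",f([0,-.032,.074]),"R in",f([0,-.0185,.074]))
# same at start, print head
c=s;yh=.329;H=np.array([[np.cos(yh),-np.sin(yh),0],[np.sin(yh),np.cos(yh),0],[0,0,1]]);o=np.array([.549,.1105,.026])
g=lambda v:tuple(np.round((np.array(pr(c,o+H@np.array(v)))-[270,200]+.5)*5-.5).astype(int).tolist())
print("start side 5x",g([0,0,.08]),"L out",g([0,.032,.074]),"in",g([0,.0185,.074]))
im=s["pixels"];cr=cv2.resize(im[160:185,345-40:345-0],None,fx=1,fy=1)
i0=cv2.imread("pics/side0.png")
r=lambda im,x,y:cv2.resize(im[y:y+30,x:x+20],(400,600),interpolation=cv2.INTER_CUBIC)
cv2.imwrite("pics/z4.png",np.hstack([r(im,307,160),r(i0,301,207)]))
E
```

```text
side 0.024 top (204, 173) L out (211, 234) L in (208, 215) R out (197, 143) R in (200, 162)
side 0.0295 top (205, 159) L out (211, 220) L in (208, 201) R out (198, 130) R in (200, 148)
side 0.032 top (205, 153) L out (211, 214) L in (208, 194) R out (198, 124) R in (200, 142)
top 0.024 top (243, 303) L out (112, 332) L in (166, 321) R out (367, 278) R in (314, 289)
top 0.0295 top (246, 301) L out (115, 330) L in (169, 319) R out (371, 276) R in (317, 287)
top 0.032 top (248, 300) L out (116, 329) L in (170, 318) R out (373, 275) R in (319, 286)
start side 5x (202, 69) L out (211, 108) in (207, 95)
```

View pics/z4.png

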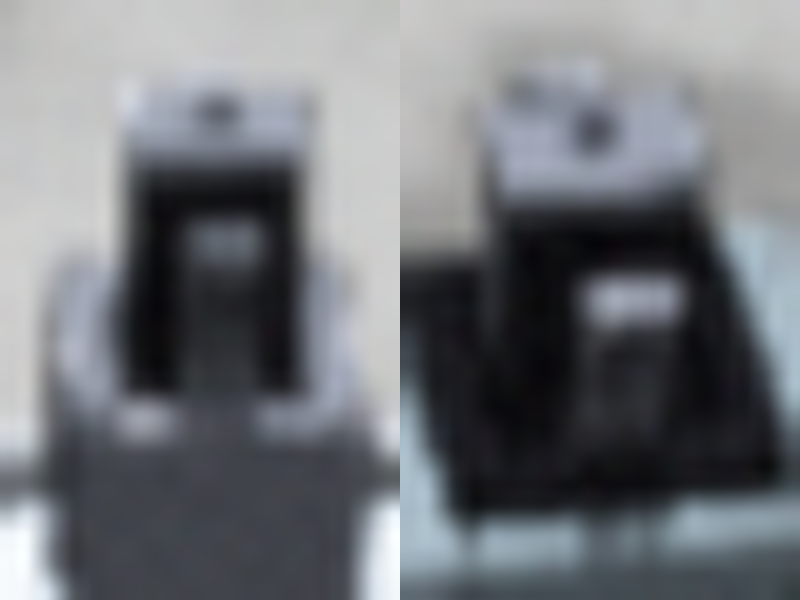

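The left lever matches "out": the tip sits 65 px below the cartridge top, against 61 predicted out and 42 pinched. The right one is unclear, so I'll enhance the contrast around it.

```bash
python3 - <<'E'
from h import *
st=lambda f:np.mean([bot.read_camera(f)["pixels"].astype(float) for _ in range(8)],0)
s=st("side");t=st("top")
def r(im,x,y):
    q=im[y:y+22,x:x+22].copy();lo,hi=np.percentile(q,[2,98]);q=np.clip((q-lo)/(hi-lo),0,1)**1.3*255
    return cv2.resize(q.astype(np.uint8),(400,400),interpolation=cv2.INTER_CUBIC)
def hi(im,x,y,a,b):
    q=np.clip((im[y:y+14,x:x+20]-a)/(b-a),0,1)*255
    return cv2.resize(q.astype(np.uint8),(400,280))[:200]
o=np.vstack([np.hstack([r(t,372,177),r(s,307,156)]),np.hstack([hi(t,382,180,60,220),hi(s,307,158,130,230)])])
cv2.imwrite("pics/z5.png",o)
E
```

```text
(no output)
```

View pics/z5.png

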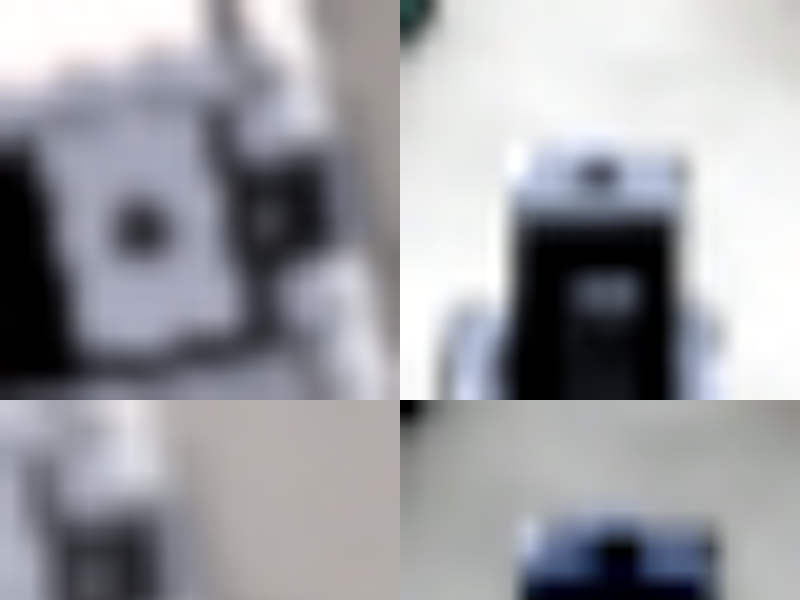

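The top view shows the right pad's tip as a light strip at about (350,190), about 12 px (30 mm) out, so it is sprung. As a final lock check, I'll grip the cartridge's bare top across x lightly and tug it up a little.

```bash
python3 - <<'E'
from h import *
p=[.5657,-.178]
w=min([yc+np.pi/2,yc-np.pi/2],key=lambda a:abs(bot.inverse_kinematics([*p,.2],down(a))[5]))
bot.goto([*p,.2],down(w));bot.set_gripper(.55,8)
bot.line_to([*p,.099],max_speed=.1);bot.hold(.2);f0=bot.current_contact_force();rep("at",f0)
bot.set_gripper(.25,8);f=rep("grip",f0)
for z in(.1,.101,.102,.103,.104):
    bot.line_to([*p,z],max_speed=.02);bot.hold(.1);f=rep(z,f0)
    if f[2]<-4:print("locked");break
print(bot.current_clock())
E
```

```text
at [0. 0. 0.] [-0.03  0.   -0.03] [ 0.5661 -0.1782  0.0996] 0.551
grip [0.4 0.1 0.5] [ 0.01 -0.15  0.01] [ 0.5658 -0.178   0.0991] 0.347
0.1 [ 1.8 -0.4 -6.3] [-0.27 -0.54  0.01] [ 0.5655 -0.1779  0.0993] 0.347
locked
29.4
```

It holds: the pull reached 6.3 N after only 0.2 mm of movement. Releasing and handing in.

```bash
python3 - <<'E'
from h import *
p=[.5657,-.178]
bot.line_to([*p,.099],max_speed=.02);bot.set_gripper(.6,8)
bot.line_to([*p,.25],max_speed=.1);bot.hold(.5)
print(bot.current_contact_force(),bot.current_grip_force(),bot.current_clock());print(bot.job_done())
E
```

```text
[ 0.53839656 -0.05024004 -0.03777443] 0.0 32.3333
the job is handed in; nothing more can be done
None
```

The cartridge is parked and locked in the capping station with both latches out (a 6.3 N test pull did not lift it), and the job was handed in at 32.3 s with the gripper clear; the verdict itself was not shown.

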